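Rake a dropped clamp bar out from under the drying rack

ROBOT

A 6-joint arm with a two-finger parallel gripper is mounted at the origin on the work surface. World frame = base frame: x ahead of the robot, y to its left, z up, the work surface at z = 0. Lengths are in mm, angles in rad, forces in N, time in s.
With the tool pointing down it reaches from about 400 to 825 mm from the base axis. Payload 7 kg.
Tool frame: the origin (TCP) lies at the very end of the fingers, on their centre line; the grasp point (between the pads) lies 19 mm behind it; z points along the fingers, y is the direction in which the jaws open and shut (so a half turn about z gives the same grasp; the last joint's range is limited). The gripper opens to 88 mm and grips with 3 to 60 N. Pads are 19 mm wide; open, the fingers measure 130 mm over their backs; the gripper's body (78 mm by 193 mm) begins 47 mm behind the grasp point.
Start: joints at [1.568, 0.359, 0.012, 0, -1.224, -0.288], TCP at [193.544, 646.634, 226.561] pointing down, gripper open.
Joint ranges: [-3.07, 3.07], [-1.43, 2.12], [-1.02, 1.25], [-3.03, 1.67], [-3.05, -0], [-3.03, 3.03]. Speed limits (rad/s): [2.39, 2.39, 3.01, 3.14, 3.14, 3.14].

INTERFACE

Orientations are given as a unit quaternion [x, y, z, w].
In Python, from plant import bot gives the robot as it stands. Calls block until the motion is done:
- bot.move_ptp(position, orientation): joint-space move of the TCP to a pose.
- bot.line_to(position, velocity=150, ori=None): straight line of the TCP; ori=None keeps the orientation; velocity is the mean speed in mm/s.
- bot.move_joints(angles): joint-space move.
- bot.move_gripper(opening, force=None): finger opening in mm; force is the grip in N (None keeps the last); returns when the fingers have stopped.
- bot.pause(seconds).
- bot.solve_ik(position, orientation): joint angles nearest the present ones, or None.
- bot.read_state(): the state.
- bot.camera(name): name is "side" or "top"; returns the picture (400x640x3 uint8, red, green, blue); there is no depth.
- bot.get_calibration(name): a dict with "fx", "fy", "cx", "cy" (pixels), "view" (4x4, takes a point from world to camera coordinates). Camera axes: x right, y up, looking along -z (the intrinsics and any distortion apply to the point x, -y, -z); pixel columns grow to the right and rows downward; lengths in mm; the calibration is good to about 2 mm. A picture is of the moment at which its call begins. get_calibration takes no time and is no camera call.
A pose or a line that the arm cannot do raises bot.Unreachable and nothing moves.
- bot.close_job(): hands the job in, once; it reports no verdict.
The state is a dict: "t": time; "joint_pos": joint angles; "qvel": joint speeds; "tau": joint torques, N m; "tcp_pos": TCP position; "eef_rot": TCP orientation; "contact_force": force on the tool from outside, world axes, zero at the start; "moment": the same for the moment, N m; "width": finger opening in mm.
Only numpy, scipy, OpenCV 4.12 (cv2) and the standard library are available. Lean on these libraries where they do the work, as an engineer would, in place of code of your own. Each camera call takes 0.05 s, during which the arm holds its last target.

TASK

The press's steel clamp bar has slid under the low bottom shelf of the drying rack: reach in with the flat rake, not with the gripper, and drag the bar out to the front. Then stand the rake back on the bench on its heel and lip, in front of the rack and clear of it, and lay the bar gently (not dropped) flat on the floor of the round parts tray, beside the tape roll. Leave the rubber foot under the rack, the dial on top of it, the tape roll and the tumbler where they are.

Things in the scene. Friction and masses are not known exactly. Their poses are not given: they have to be found in the camera images.
- rack: Fixed wire drying rack, bright steel, 370 mm wide (y -185 to 185). Origin: middle of its footprint, on the bench. Own -x: open front, facing about world -y; +x: deeper in. Square 12 mm legs at x -104 and 104, y -179, 0, 179 (the outer four rise to the upper tray, the two middle ones only to the low shelf) leave two bays, y -173 to -6 and 6 to 173, open at front and back.
- rake: Loose flat hook rake, 0.18 kg, standing on heel and lip. Origin: underside of the heel; x along the blade to the lip, z up. Heel: black block, x -15 to 15, 40 mm wide, 24 mm high. Blade: aluminium strip 30 mm wide, x -15 to 190, z 24 to 28; 24 mm is free below it between heel and lip. Balances near x 60. Lip and handle: see their points.
- rake_handle (a point): Best grip on the rake's wooden handle: x -34, y 0, z 77 in the rake's frame, same axes. The handle, 100 mm long, 18 mm wide (y), 14 mm thick, starts on the blade at x 0, z 28 and leans 35 degrees from vertical backwards, away from the lip (ends near x -57, z 110). Grip it across its 18 mm width.
- rake_lip (a point): Middle of the lower edge of the rake's lip (x 187.5, z 0 in the rake's frame; same axes). The lip is an aluminium plate across the blade's end: x 185 to 190, 70 mm wide (y), z 0 to 28.
- bar: The clamp bar: loose dark steel bar 72 (x) by 24 (y) by 14 mm (z) with a slot, about 0.18 kg (0.12 to 0.26). Origin: centre of its underside as it first lies. It starts under the low shelf in either bay, turned anyhow, 80 to 120 mm behind the front edge.
- bar_mid (a point): Centre of the clamp bar, 7 mm above its underside; same axes as the bar.
- puck: Bystander: loose round black rubber foot, 48 mm diameter, 16 mm high, under the low shelf in the other bay. Origin: centre of its underside.
- tray: Fixed round black parts tray, 240 mm outer diameter, 26 mm high, wall 6 mm, floor 6 mm above the bench, 110 mm inner radius at the floor. Origin: centre of its underside. The tape roll lies on its floor towards the tray's own +x, so the half towards its -x is free.
- tape: Bystander: loose paper tape roll lying flat in the tray, 90 mm diameter, 72 mm hole, 25 mm high. Origin: centre of its underside, about 55 mm from the tray's centre.
- dial: Bystander: loose blank white dial disc, 100 mm diameter, 4 mm thick, lying on the rack's upper tray. Origin: centre of its underside.
- tumbler: Bystander: loose steel drinking tumbler with black lid, 76 mm diameter, 168 mm high, standing on the bench. Origin: centre of its underside.
- rack_shelf_edge (a point): Middle of the lower front edge of the rack's low wire shelf (rack frame x -110, y 0, z 66), rack's axes. The shelf runs from here to rack x 110; underside 66, top 74 mm above the bench. Nothing solid passes its wires.
- rack_tray_edge (a point): Middle of the lower front edge of the upper wire tray (rack frame x -155, y 0, z 220), rack's axes. The tray, z 220 to 228, x -155 to 110, juts 45 mm out beyond the low shelf: a gripper held vertical close to the shelf hits it, one leaning back from it by about 35 degrees does not.
Things that resemble listed ones, but are neither listed nor needed, are in the scene too. Of the things that look like the bar, take the one that is farthest to the robot's right at the start.

How it is judged (in metres and radians):
On the way, in this order (a step that is already met when the one before it is completed fails the run):
1. the rake's lip is under the shelf, behind the clamp bar (x of rake_lip in the frame of rack above -0.03 m and x of bar_mid in the frame of rake between 0.03 and 0.186 m and height (world z) of rake_lip below 0.012 m and y of bar_mid in the frame of rake between -0.06 and 0.06 m), for 0.1 s.
2. the clamp bar is out in front of the low shelf (x of bar_mid in the frame of rack below -0.15 m), for 0.2 s.
At the end, for the whole second after the job is handed in: Bar at rest flat (7 deg) on the tray floor, its middle within 90 mm of the tray's centre; rake at rest standing on the bench on heel and lip (6 deg, 6 mm), both at least 10 mm in front of the low shelf's edge; rubber foot, dial, tape roll and tumbler within 25 mm of their starts (horizontal distance between bar_mid and tray below 0.09 m and height (world z) of bar_mid below 0.018 m and angle between the z axis of bar and the z axis of tray, either way round below 0.12 rad and linear speed of each of bar, rake below 0.02 m/s and angle between rake's own z axis and vertical below 0.1 rad and height (world z) of each of rake, rake_lip below 0.006 m and x of each of rake_lip, rake in the frame of rack below -0.12 m and distance of each of puck, dial, tape, tumbler from where it was at the start of the episode below 0.025 m); the robot touches nothing.
It fails at once if gripper touches the clamp bar while it is still under the low shelf (contact force between the fingers and bar above 0.5 N and x of bar_mid in the frame of rack above -0.12 m).
It fails at once if clamp bar dropped or thrown into the tray (horizontal distance between bar_mid and tray below 0.12 m and height (world z) of bar_mid below 0.06 m and linear speed of bar above 0.65 m/s).
It fails at once if tumbler knocked over (angle between tumbler's own z axis and vertical above 0.5 rad).
It also fails if it takes over 67 s, if anything falls off the work surface, if the arm or the gripper's body presses on something with over 40 N, if the wrist force passes 120 N, or if a joint passes its speed limit or range.

## Working session

There is one attempt and no reset: what is moved stays moved. The work goes in short steps, each a Python script; the robot and the scene stay as the last script left them, time stands still between calls to the robot, and variables do not carry over. Pictures are saved under pics/ and viewed, and the job is handed in when it is done.

```bash
ls; mkdir -p pics
python3 - <<'E'
from plant import bot
import cv2,json
for n in("side","top"):
    im=bot.camera(n); cv2.imwrite(f"pics/{n}0.png",im[...,::-1]); c=bot.get_calibration(n); print(n,c)
print(bot.read_state())
E
```

```text
pics
side {'fx': 513.1880555357203, 'fy': 513.1880555357203, 'cx': 322.6797791228162, 'cy': 201.628374904413, 'view': array([[ 6.68627278e-01, -7.43565243e-01,  6.94928793e-03,
        -3.95405634e+02],
       [ 6.99737265e-01,  6.32323578e-01,  3.32467521e-01,
        -4.89477052e+02],
       [-2.51605492e-01, -2.17434178e-01,  9.43089102e-01,
        -1.60919746e+03],
       [ 0.00000000e+00,  0.00000000e+00,  0.00000000e+00,
         1.00000000e+00]])}
top {'fx': 493.25959451111197, 'fy': 493.25959451111197, 'cx': 313.9420044641453, 'cy': 196.91348542034152, 'view': array([[ 1.04796487e-02, -9.99894764e-01, -1.00318385e-02,
         1.01702209e+00],
       [ 9.98054971e-01,  9.84276067e-03,  6.15580682e-02,
        -5.93322645e+02],
       [-6.14528491e-02, -1.06574332e-02,  9.98053088e-01,
        -1.43602007e+03],
       [ 0.00000000e+00,  0.00000000e+00,  0.00000000e+00,
         1.00000000e+00]])}
{'t': 0.1, 'joint_pos': array([ 1.56809916e+00,  3.59344325e-01,  1.11843338e-02, -2.90027388e-04,
       -1.22411310e+00, -2.88105638e-01]), 'qvel': array([ 0.00056447, -0.0032441 ,  0.002017  ,  0.00102932,  0.0013616 ,
       -0.00057137]), 'tau': array([-2.35984517e-03, -5.84164023e+01,  2.93752956e+01,  7.01557964e+00,
        1.02195988e-02, -5.52056918e-05]), 'tcp_pos': array([193.44061211, 646.24727873, 225.71565689]), 'eef_rot': array([ 9.89440393e-01, -1.44938420e-01, -2.99508930e-05,  7.50266752e-04]), 'contact_force': array([-0.26163444,  0.50310312, -1.0407744 ]), 'moment': array([ 0.03064418, -0.05096661, -0.01651994]), 'width': 87.43297697716244}
```

View pics/side0.png

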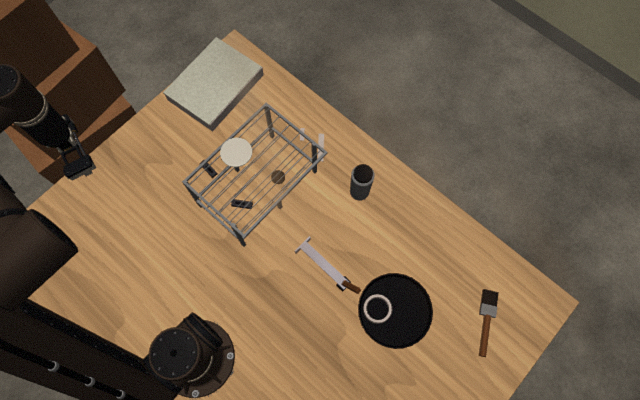

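View pics/top0.png

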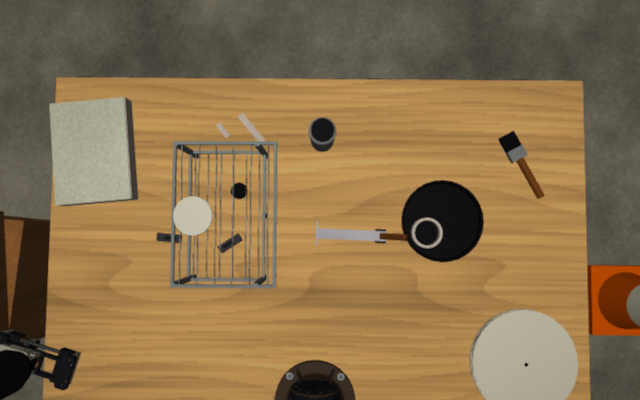

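```bash
cat > h.py <<'E'
import numpy as np,cv2
from plant import bot
def ray(n,u,v):
    c=bot.get_calibration(n);V=c['view'];R=V[:3,:3];t=V[:3,3]
    d=R.T@np.array([(u-c['cx'])/c['fx'],-(v-c['cy'])/c['fy'],-1.]);return -R.T@t,d
def plane(n,u,v,z):
    o,d=ray(n,u,v);return o+d*(z-o[2])/d[2]
def tri(u1,v1,u2,v2):  # side, top
    o,d=ray('side',u1,v1);p,e=ray('top',u2,v2)
    s=np.linalg.lstsq(np.stack([d,-e],1),p-o,rcond=None)[0]
    a,b=o+d*s[0],p+e*s[1];return (a+b)/2,np.linalg.norm(a-b)
def proj(n,P):
    c=bot.get_calibration(n);q=c['view'][:3,:3]@np.asarray(P,float)+c['view'][:3,3]
    return c['cx']+c['fx']*q[0]/-q[2],c['cy']+c['fy']*(-q[1])/-q[2]
def crop(src,dst,x0,y0,x1,y1,k):
    im=cv2.imread(src)[y0:y1,x0:x1];cv2.imwrite(dst,cv2.resize(im,None,fx=k,fy=k,interpolation=cv2.INTER_CUBIC))
E
python3 - <<'E'
from h import *
crop('pics/top0.png','pics/c1.png',150,110,300,300,3)
crop('pics/top0.png','pics/c2.png',300,160,500,280,4)
crop('pics/side0.png','pics/c3.png',160,90,340,260,4)
E
```

```text
(no output)
```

View pics/c1.png

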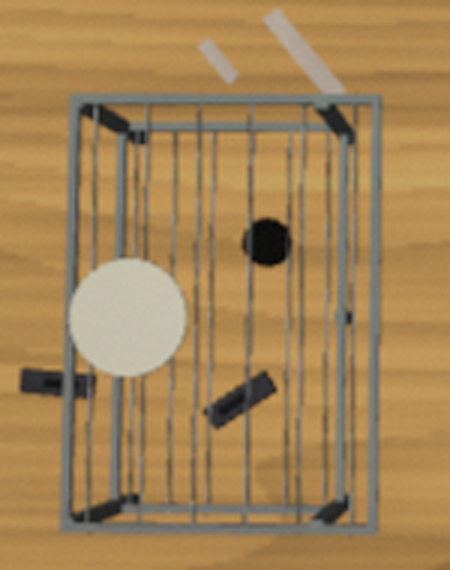

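View pics/c2.png

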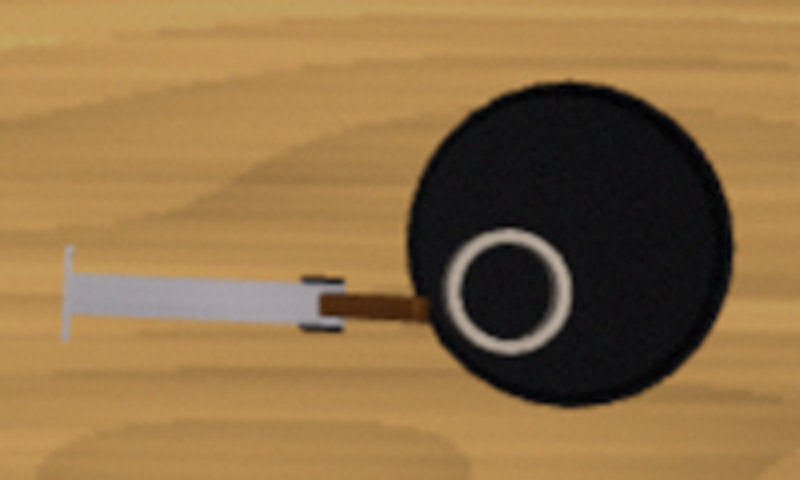

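View pics/c3.png

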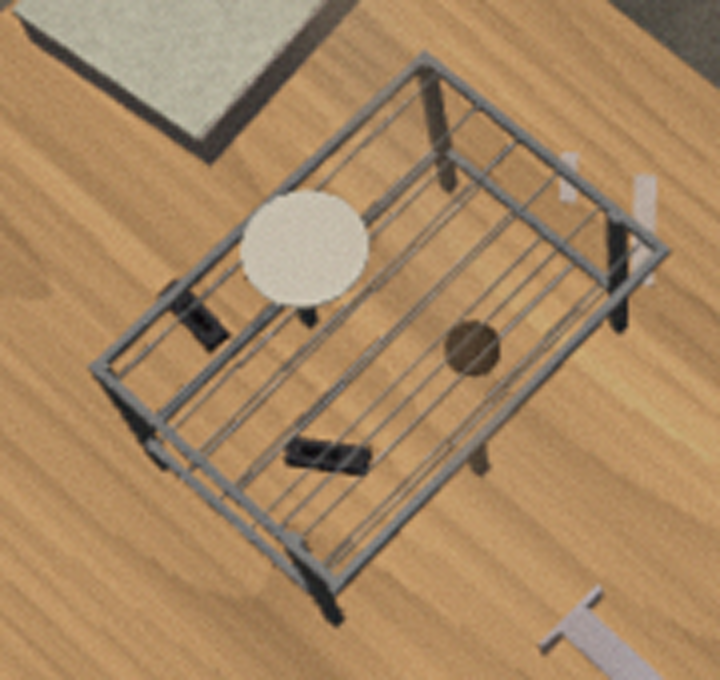

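Top view: two dark slotted bars: A at about (230,242), under the shelf, and B at about (169,237), behind the rack. The image's right is world -y (the robot's right), so A is the one meant; it is also the one inside a bay. The enlarged crop confirms this: slotted bar in the near bay, rubber foot in the other at (239,190). Next I measure.

Run:
```python
from h import *
np.set_printoptions(precision=1,suppress=True)
f=lambda x,y,x0,y0,k:(x0+(x+.5)/k-.5,y0+(y+.5)/k-.5)
t1=lambda x,y:f(x,y,150,110,3); t2=lambda x,y:f(x,y,300,160,4); s3=lambda x,y:f(x,y,160,90,4)
C={}
print('rack corners: top z228 (backfar, frontfar, frontnear, backnear)')
for a,b in [((70,95),(424,52)),((382,95),(668,252)),((378,532),(334,594)),((62,530),(93,370))]:
    print(plane('top',*t1(*a),228),plane('side',*s3(*b),228),tri(*s3(*b),*t1(*a)))
def blob(n,im,box,z,thr):
    x0,y0,x1,y1=box;g=cv2.cvtColor(im,cv2.COLOR_BGR2GRAY)[y0:y1,x0:x1]
    m=(g<thr).astype('uint8')
    cs=cv2.findContours(m,cv2.RETR_EXTERNAL,cv2.CHAIN_APPROX_NONE)[0]
    allp=np.concatenate([c for c in cs if cv2.contourArea(c)>4])[:,0]+[x0,y0]
    w=np.array([plane(n,*p,z)[:2] for p in allp]).astype('float32')
    return cv2.minAreaRect(w)
T=cv2.imread('pics/top0.png');S=cv2.imread('pics/side0.png')
print('bar top',blob('top',T,(216,232,246,254),14,75))
print('bar side',blob('side',S,(229,196,255,210),14,75))
print('puck top',blob('top',T,(229,180,250,202),16,45))
print('tray top',blob('top',T,(395,175,490,268),26,45))
# rake: lip ends top z28
print('lip ends',plane('top',*t2(69,246),28),plane('top',*t2(66,341),28))
print('blade-lip mid',plane('top',*t2(68,293),28))
print('heel edges', [plane('top',*t2(*p),24) for p in((302,278),(342,281),(301,327),(341,330))])
print('blade end', [plane('top',*t2(*p),28) for p in((344,284),(343,325))])
print('handle end top', plane('top',*t2(430,308),112))
print('tape c', plane('top',*t2(509,291),31))
```

```text
rack corners: top z228 (backfar, frontfar, frontnear, backnear)
[718.7 365.3 228. ] [718.5 363.8 228. ] (array([719.8, 366.4, 223.3]), np.float64(0.9961156949850599))
[721.  100.2 228. ] [718.6 100.1 228. ] (array([721.3, 101.2, 222.3]), np.float64(1.689795201112682))
[354.1  98.  228. ] [349.6  98.2 228. ] (array([351.8, 100.1, 217.7]), np.float64(3.2308849048757486))
[352.7 361.7 228. ] [351.9 358.6 228. ] (array([352.3, 363.5, 219.4]), np.float64(1.8697451191555108))
bar top ((455.19329833984375, 253.83621215820312), (21.964693069458008, 69.92455291748047), 33.10204315185547)
bar side ((454.20257568359375, 252.10565185546875), (25.49968910217285, 71.05284118652344), 32.148170471191406)
puck top ((611.7847290039062, 226.16123962402344), (41.68449783325195, 35.57805252075195), 1.1730351448059082)
tray top ((526.717529296875, -367.1929626464844), (232.8937225341797, 232.50271606445312), 45.32965087890625)
lip ends [521.9  -2.4  28. ] [452.9  -0.9  28. ]
blade-lip mid [487.7  -2.   28. ]
heel edges [array([ 500.4, -172.7,   24. ]), array([ 498.5, -201.9,   24. ]), array([ 464.8, -172.1,   24. ]), array([ 462.9, -201.2,   24. ])]
blade end [array([ 496.4, -202.8,   28. ]), array([ 466.6, -202.2,   28. ])]
handle end top [ 481.1 -250.3  112. ]
tape c [ 492.6 -322.    31. ]
```

```bash
cat >> h.py <<'E'
from scipy.spatial.transform import Rotation as Ro
def rake_pose(x,y,z,yaw,flip=1,back=0):
    """TCP pose for the gripped rake whose origin is at x,y,z, its x axis at world yaw (deg from +y, clockwise=+x)"""
    a=np.radians(yaw); f=np.array([np.sin(a),np.cos(a),0]); s=np.array([np.cos(a),-np.sin(a),0])
    k=np.radians(35); tz=f*np.sin(k)+np.array([0,0,-np.cos(k)])
    ty=s*flip; tx=np.cross(ty,tz)
    p=np.array([x,y,z])+f*-34+np.array([0,0,77])+tz*(19-back)
    return p,Ro.from_matrix(np.stack([tx,ty,tz],1)).as_quat()
E
python3 - <<'E'
from h import *
np.set_printoptions(precision=3,suppress=True)
for fl in(1,-1):
  for n,a in dict(grip=(481.8,-187,0,1.65),pre=(481.8,-187,0,1.65,120),inn=(455,112,24,0),mid=(455,-60,24,0),out=(455,-190,0,0),park=(590,-190,0,0)).items():
    p,q=rake_pose(*a[:4],fl,*(a[4:])); print(fl,n,p,bot.solve_ik(list(p),list(q)))
q=bot.read_state()['eef_rot'];print(bot.solve_ik([193.5,646,450],list(q)))
E
```

```text
1 grip [ 481.135 -210.092   61.436] [-0.476  0.517 -0.095 -0.567 -1.3   -2.443]
1 pre [ 479.153 -278.893  159.734] [-0.563  0.471  0.076 -0.517 -1.526 -2.491]
1 inn [455.     88.898  85.436] [ 0.033  0.27  -0.384 -0.731 -1.032 -2.75 ]
1 mid [455.    -83.102  85.436] [-0.294  0.367 -0.268 -0.627 -1.211 -2.539]
1 out [ 455.    -213.102   61.436] [-0.493  0.502 -0.13  -0.552 -1.303 -2.399]
1 park [ 590.    -213.102   61.436] [-0.406  0.631  0.129 -0.567 -1.374 -2.534]
-1 grip [ 481.135 -210.092   61.436] [-0.476  0.517 -0.095 -0.567 -1.3    0.698]
-1 pre [ 479.153 -278.893  159.734] [-0.563  0.471  0.076 -0.517 -1.526  0.651]
-1 inn [455.     88.898  85.436] [ 0.033  0.27  -0.384 -0.731 -1.032  0.391]
-1 mid [455.    -83.102  85.436] [-0.294  0.367 -0.268 -0.627 -1.211  0.603]
-1 out [ 455.    -213.102   61.436] [-0.493  0.502 -0.13  -0.552 -1.303  0.742]
-1 park [ 590.    -213.102   61.436] [-0.406  0.631  0.129 -0.567 -1.374  0.607]
[ 1.568  0.316  0.441 -0.    -1.697 -0.288]
```

Run:
```python
from h import *
np.set_printoptions(precision=2,suppress=True)
s=bot.read_state()
bot.line_to([193.5,646,480],velocity=250)
p,q=rake_pose(481.8,-187,0,1.65,-1,120)
bot.move_ptp([480,-290,400],list(q)); print(bot.read_state()['t'])
bot.line_to(list(p),velocity=250)
bot.move_gripper(50)
bot.line_to(list(rake_pose(481.8,-187,0,1.65,-1,30)[0]),velocity=150)
print(bot.read_state()['t'])
for n in('side','top'): cv2.imwrite(f'pics/{n}1.png',bot.camera(n)[...,::-1])
crop('pics/side1.png','pics/s1.png',280,220,420,340,4);crop('pics/top1.png','pics/t1.png',300,180,460,280,4)
```

```text
4.725
7.4083
```

View pics/s1.png

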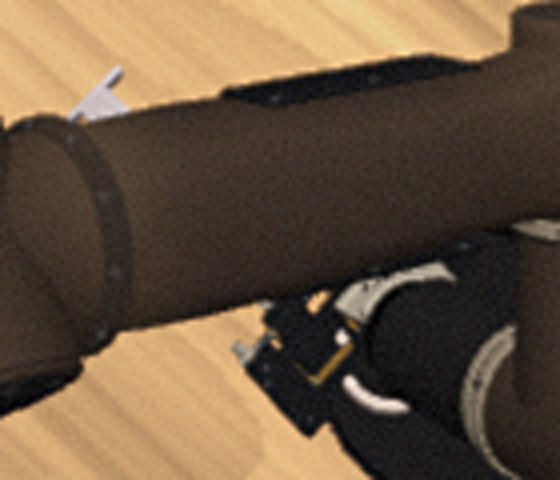

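View pics/t1.png

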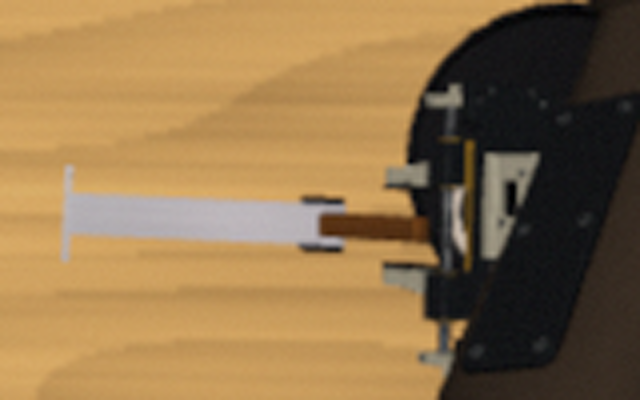

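Top view: the fingers straddle the handle (inner edges at crop rows 186 and 266, handle centre about row 226), centred. Closing.

Run:
```python
from h import *
np.set_printoptions(precision=2,suppress=True)
p,q=rake_pose(481.8,-187,0,1.65,-1)
bot.line_to(list(p),velocity=60); s=bot.read_state();print(s['tcp_pos']-p,s['contact_force'])
bot.move_gripper(5,60); s=bot.read_state();print(s['tcp_pos']-p,s['contact_force'],s['width'],s['t'])
p,_=rake_pose(481.8,-187,30,1.65,-1)
bot.line_to(list(p),velocity=60)
s=bot.read_state();print(s['tcp_pos']-p,s['contact_force'],s['moment'],s['width'],s['t'])
for n in('side','top'): cv2.imwrite(f'pics/{n}2.png',bot.camera(n)[...,::-1])
crop('pics/side2.png','pics/s2.png',280,220,420,340,4);crop('pics/top2.png','pics/t2.png',300,180,460,280,4)
```

```text
[ 0.01  0.03 -0.12] [-0.27 -0.27  1.29]
[-0.06 -0.09 -0.01] [-1.19  0.43  0.29] 17.582819308594296 8.7833
[0.01 0.06 0.21] [ 0.45  0.12 -1.98] [-2.39  0.04 -0.01] 17.427099236289468 9.4333
```

View pics/t2.png

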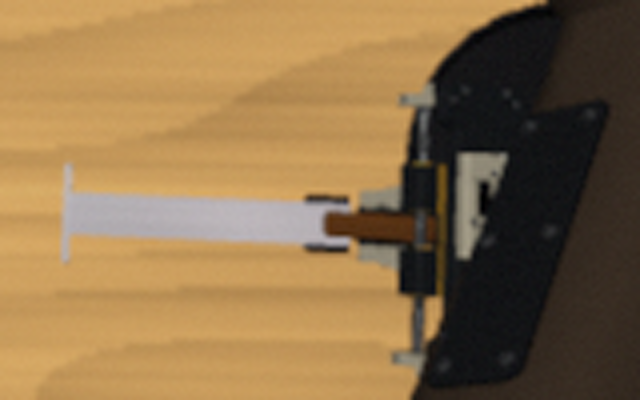

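View pics/side2.png

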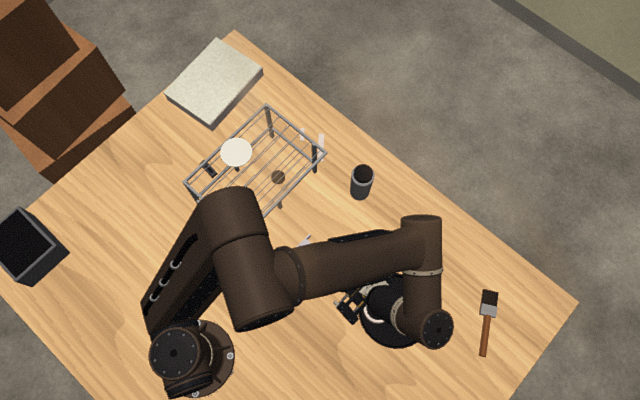

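Run:
```python
from h import *
np.set_printoptions(precision=1,suppress=True)
f=np.array([np.sin(.0288),np.cos(.0288),0]);s=np.array([f[1],-f[0],0])
for z in(48,58,68):
    for e in(35,-35):
        P=np.array([481.8,-187,z])+f*189+s*e; print(z,e,np.array(proj('side',P)),np.array(proj('top',P)))
crop('pics/side2.png','pics/s2.png',290,225,330,255,14)
```

```text
48 35 [308.6 234.2] [315.7 220.9]
48 -35 [293.7 249.1] [314.8 245.3]
58 35 [308.5 233.3] [315.7 220.9]
58 -35 [293.5 248.3] [314.7 245.5]
68 35 [308.5 232.5] [315.7 220.8]
68 -35 [293.4 247.6] [314.7 245.6]
```

View pics/s2.png

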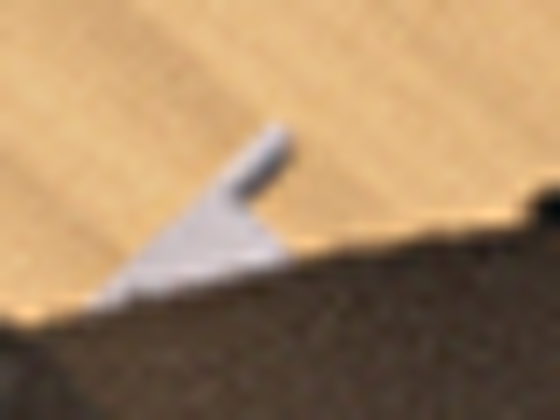

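Run:
```python
from h import *
np.set_printoptions(precision=2,suppress=True)
p,q=rake_pose(455,-50,25,0,-1)
bot.line_to(list(p),velocity=150,ori=list(q))
p,q=rake_pose(455,30,25,0,-1)
bot.line_to(list(p),velocity=150)
s=bot.read_state();print(s['tcp_pos']-p,s['contact_force'],s['width'],s['t'])
for n in('side','top'): cv2.imwrite(f'pics/{n}3.png',bot.camera(n)[...,::-1])
crop('pics/top3.png','pics/t3.png',160,130,360,300,4)
```

```text
[ 0.11 -0.54 -0.02] [-0.43 -0.18 -2.17] 17.833477101179877 11.3
```

View pics/t3.png

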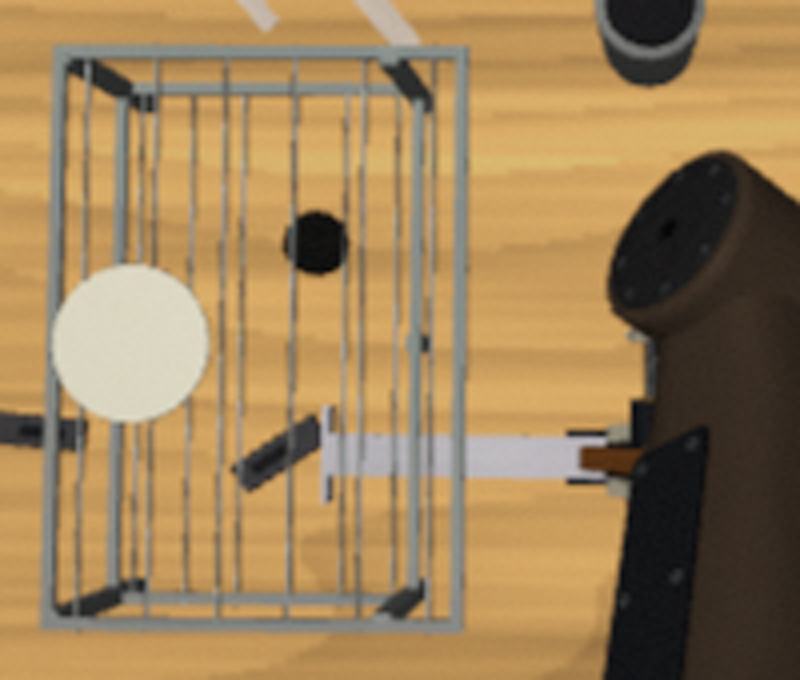

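View pics/side3.png

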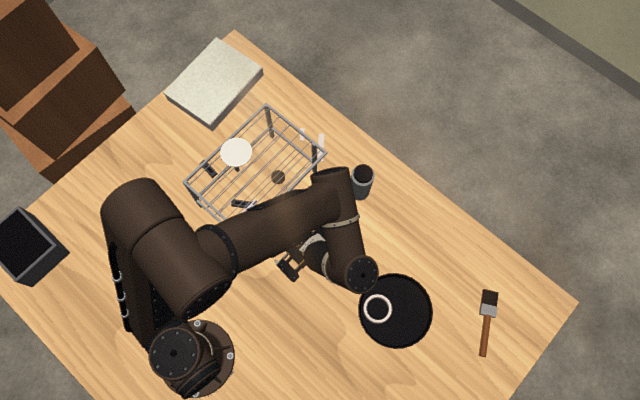

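Run:
```python
from h import *
np.set_printoptions(precision=1,suppress=True)
print(tri(362,275,327.5,187.5))
print(tri(335,172,313,200),tri(345,171,322,180))
```

```text
(array([  743.4,   -94.3, -1110.4]), np.float64(104.74592201758794))
(array([574. , -16.3, 515.1]), np.float64(52.563634814742926)) (array([613.8, -27.3, 465.5]), np.float64(37.69052725309929))
```

Top view: the lip (crop column 327, rows 405 to 502, middle row 453) is under the shelf just in front of the bar and centred on it (bar middle row about 453). Going over it to behind it.

Run:
```python
from h import *
np.set_printoptions(precision=2,suppress=True)
for y in(75,119):
    p,q=rake_pose(455,y,25,0,-1); bot.line_to(list(p),velocity=120)
    s=bot.read_state();print(s['tcp_pos']-p,s['contact_force'],s['width'],s['t'])
    if np.linalg.norm(s['contact_force'])>8: break
for n in('top',): cv2.imwrite(f'pics/{n}4.png',bot.camera(n)[...,::-1])
crop('pics/top4.png','pics/t4.png',160,130,360,300,4)
```

```text
[-0.02 -0.32 -0.01] [ 0.19 -1.23 -1.38] 17.629191899221937 11.925
[-0.04 -0.42 -0.03] [ 0.61  0.72 -1.23] 17.66286632209275 12.4417
```

View pics/t4.png

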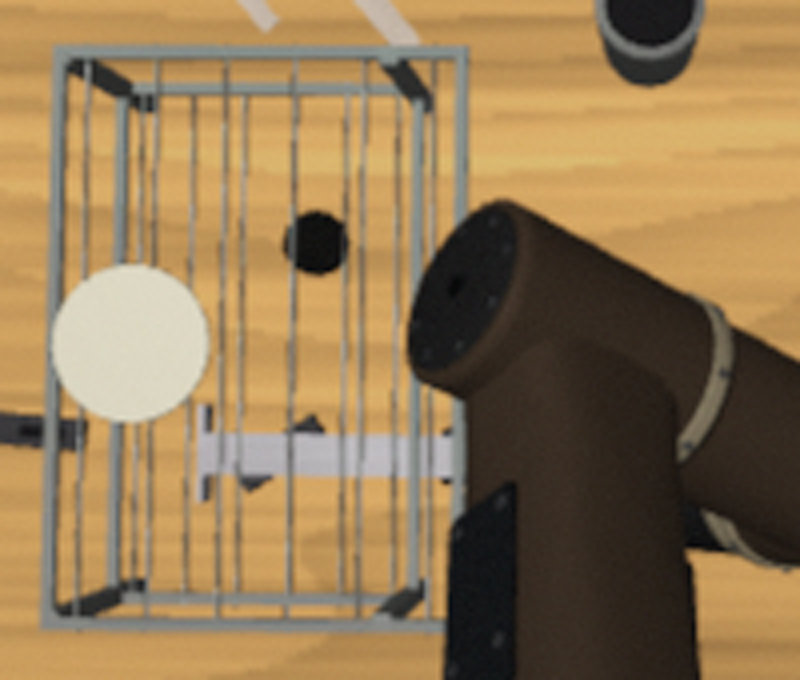

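The lip (crop column 207) is behind the bar (its rear corner near column 237), bar not moved. Lower and drag out.

Run:
```python
from h import *
np.set_printoptions(precision=2,suppress=True)
p,q=rake_pose(455,119,1.0,0,-1); bot.line_to(list(p),velocity=50); bot.pause(0.25)
s=bot.read_state();print(s['tcp_pos']-p,s['contact_force'],s['width'],s['t'])
if s['contact_force'][2]<15:
  for y in (60,):
    p,q=rake_pose(455,y,1.0,0,-1); bot.line_to(list(p),velocity=70)
    s=bot.read_state();print(s['tcp_pos']-p,s['contact_force'],s['width'],s['t'])
cv2.imwrite('pics/top5.png',bot.camera('top')[...,::-1])
crop('pics/top5.png','pics/t5.png',160,130,360,300,4)
```

```text
[-0.01  0.04 -0.03] [-0.84 -0.31 -1.93] 17.720375855595297 13.375
[ 0.21 -0.08 -0.03] [ 0.89  0.06 -1.28] 17.60092616962392 14.3667
```

View pics/t5.png

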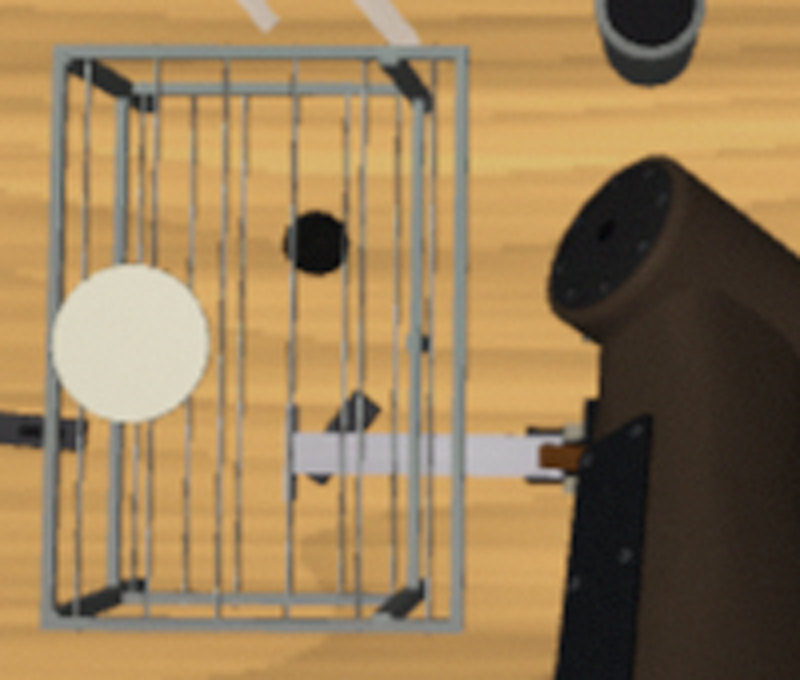

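The bar is moving with the lip and turning (middle near crop (350,438)), well clear of the legs. Continue out.

Run:
```python
from h import *
np.set_printoptions(precision=2,suppress=True)
for y in (-60,-195):
    p,q=rake_pose(455,y,1.0,0,-1); bot.line_to(list(p),velocity=80)
    s=bot.read_state();print(s['tcp_pos']-p,s['contact_force'],s['width'],s['t'])
bot.pause(0.3)
cv2.imwrite('pics/top6.png',bot.camera('top')[...,::-1])
crop('pics/top6.png','pics/t6.png',220,150,420,300,4)
```

```text
[0.07 0.13 0.02] [ 0.04 -0.52 -1.9 ] 17.84806589370392 16.0667
[0.12 0.08 0.08] [ 0.03 -0.12 -1.57] 17.452922160188578 17.9083
```

View pics/t6.png

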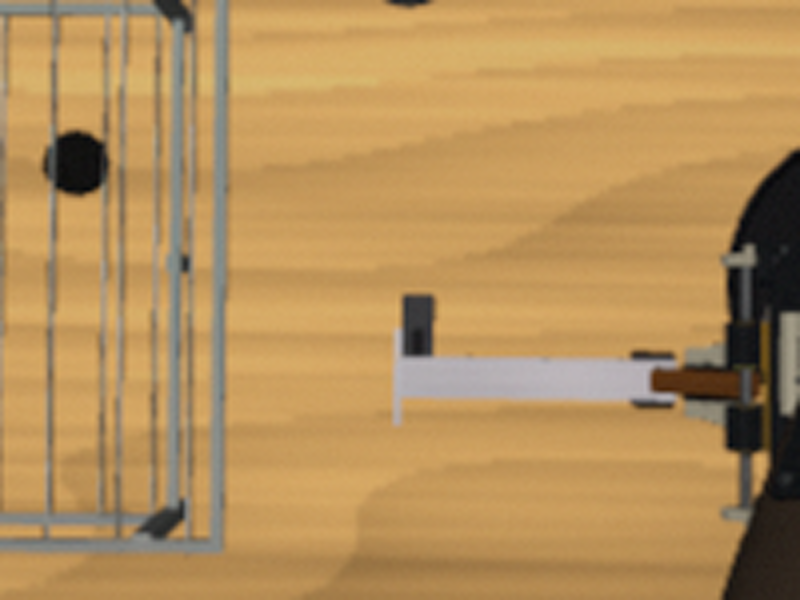

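The bar is out: slotted part near crop (418,345), lying square against the lip. Now lift the rake off and stand it aside at x = 590.

Run:
```python
from h import *
np.set_printoptions(precision=2,suppress=True)
p,q=rake_pose(455,-192,45,0,-1); bot.line_to(list(p),velocity=100)
p,q=rake_pose(590,-192,45,0,-1); bot.line_to(list(p),velocity=180,ori=list(q))
p,q=rake_pose(590,-192,4,0,-1); bot.line_to(list(p),velocity=100)
z=4
while z>-1.5:
    z-=1; p,q=rake_pose(590,-192,z,0,-1); bot.line_to(list(p),velocity=25)
    s=bot.read_state(); print(z,s['contact_force'],s['t'])
    if s['contact_force'][2]>2: break
bot.move_gripper(50); print(bot.read_state()['t'])
p,q=rake_pose(590,-192,z,0,-1,90); bot.line_to(list(p),velocity=120)
s=bot.read_state(); print(s['contact_force'],s['t'])
for n in('side','top'): cv2.imwrite(f'pics/{n}7.png',bot.camera(n)[...,::-1])
crop('pics/top7.png','pics/t7.png',280,140,480,290,4)
crop('pics/side7.png','pics/s7.png',240,160,440,310,4)
```

```text
3 [ 0.15 -0.47 -1.1 ] 20.5583
2 [ 0.12 -0.29 -1.47] 20.8083
1 [-0.3  -0.38 -2.09] 21.0583
0 [ 0.51 -0.51 -1.44] 21.3083
-1 [-1.53 -0.84  4.36] 21.5583
22.3167
[-0.34 -0.38 -0.55] 23.2167
```

View pics/t7.png

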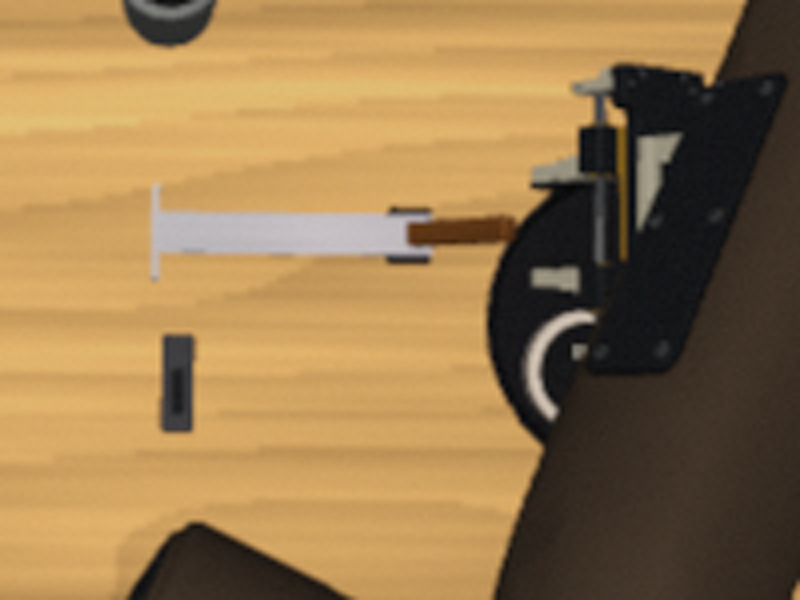

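View pics/s7.png

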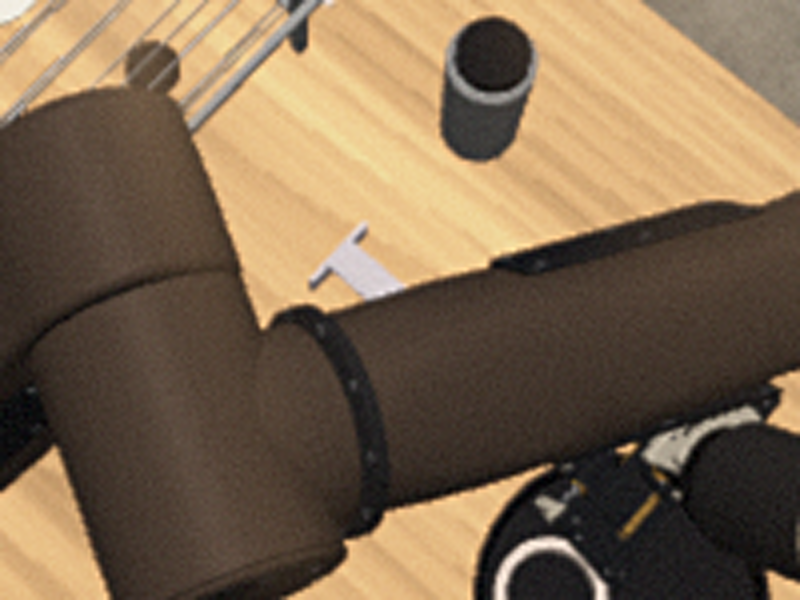

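The rake stands free (lip crop (155,232), heel (410,235)); the bar lies clear at crop (178,383). Measure the bar and plan the pick.

Run:
```python
from h import *
np.set_printoptions(precision=3,suppress=True)
T=cv2.imread('pics/top7.png');x0,y0,x1,y1=312,218,338,254
g=cv2.cvtColor(T,cv2.COLOR_BGR2GRAY)[y0:y1,x0:x1]; m=(g<100).astype('uint8')
c=max(cv2.findContours(m,0,1)[0],key=cv2.contourArea)[:,0]+[x0,y0]
w=np.array([plane('top',*p,14)[:2] for p in c],'float32');print(cv2.minAreaRect(w))
# pose: jaws along bar narrow axis
def down(yaw):  # tool y at world angle yaw(deg)
    a=np.radians(yaw);ty=np.array([np.cos(a),np.sin(a),0]);tz=np.array([0,0,-1.]);return Ro.from_matrix(np.stack([np.cross(ty,tz),ty,tz],1)).as_quat()
for yaw in(90,-90): print(yaw,bot.solve_ik([480,-22,4],list(down(yaw))))
d=np.array([34.1,-45.2]);d/=np.linalg.norm(d);print(d,np.degrees(np.arctan2(d[1],d[0])))
P=np.array([526.7,-367])+42*d;print(P)
for yaw in(-53,127): print(yaw,bot.solve_ik([*P,10],list(down(yaw))))
```

```text
((480.12945556640625, -22.221683502197266), (67.5068588256836, 20.58152198791504), 0.5071275234222412)
90 [ 0.365  0.317 -0.676 -0.    -0.578 -1.936]
-90 [ 0.365  0.317 -0.676  0.    -0.578  1.206]
[ 0.602 -0.798] -52.96819312913964
[ 551.995 -400.529]
-53 [-0.343  0.56  -0.203  0.    -0.807  2.559]
127 [-0.343  0.56  -0.203  0.    -0.807 -0.582]
```

```bash
cat >> h.py <<'E'
def down(yaw):
    a=np.radians(yaw);ty=np.array([np.cos(a),np.sin(a),0]);tz=np.array([0,0,-1.]);return list(Ro.from_matrix(np.stack([np.cross(ty,tz),ty,tz],1)).as_quat())
E
python3 - <<'E'
from h import *
np.set_printoptions(precision=2,suppress=True)
p=bot.read_state()['tcp_pos'];print(p)
bot.line_to([p[0],p[1]-30,260],velocity=250)
q=down(-89.5)
bot.move_ptp([480,-22.2,200],q)
bot.line_to([480,-22.2,45],velocity=200)
s=bot.read_state();print(s['tcp_pos'],s['t'],s['width'])
bot.line_to([480,-22.2,2.5],velocity=60)
s=bot.read_state();print(s['tcp_pos'],s['contact_force'])
bot.move_gripper(10,40)
s=bot.read_state();print(s['width'],s['contact_force'],s['t'])
bot.line_to([480,-22.2,60],velocity=80)
s=bot.read_state();print(s['width'],s['contact_force'],s['t'])
cv2.imwrite('pics/side8.png',bot.camera('side')[...,::-1]);cv2.imwrite('pics/top8.png',bot.camera('top')[...,::-1])
crop('pics/top8.png','pics/t8.png',250,140,450,290,4)
E
```

```text
[ 589.67 -265.96  133.3 ]
[480.81 -22.52  45.46] 26.0917 50.40781074063221
[480.13 -22.17   2.53] [-0.11 -0.06  0.51]
23.72054619126888 [-0.49  0.88  1.88] 27.5083
23.03170756506388 [ 0.25  0.14 -1.61] 28.375
```

View pics/t8.png

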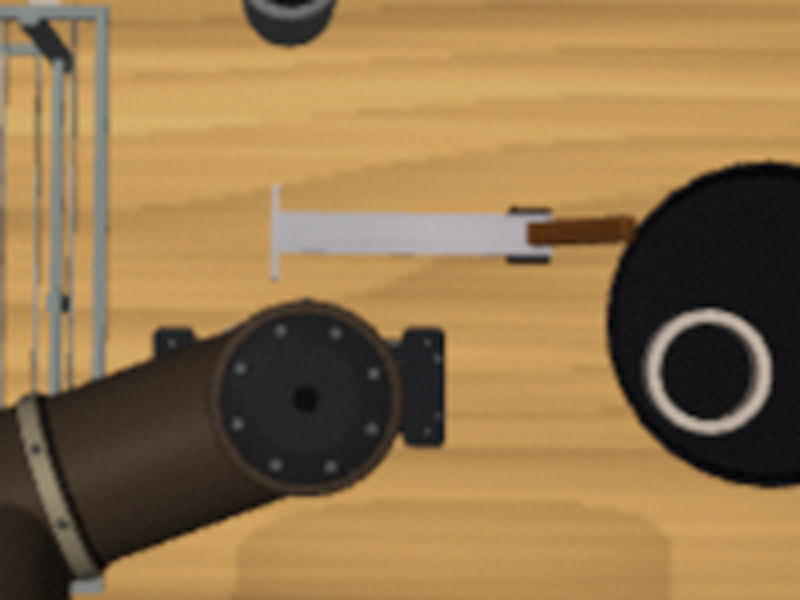

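View pics/side8.png

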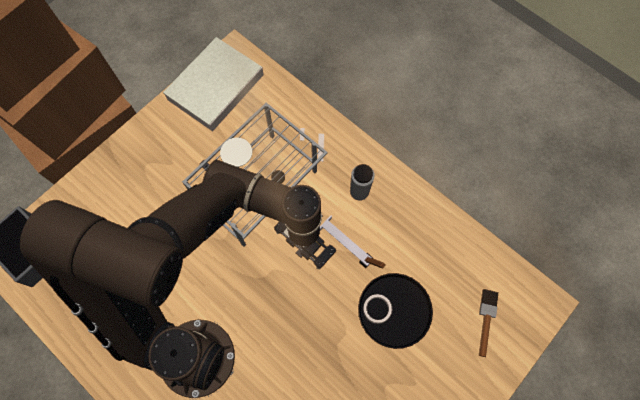

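Width 23 mm: bar gripped and lifted. Rake undisturbed at crop (275,232)–(550,235), the tape roll at (708,370). Carry to the tray.

Run:
```python
from h import *
np.set_printoptions(precision=2,suppress=True)
q2=down(-53); x,y=552,-400.5
bot.line_to([480,-22.2,170],velocity=150)
bot.line_to([x,y,170],velocity=180,ori=q2)
bot.line_to([x,y,50],velocity=120)
s=bot.read_state();print(s['width'],s['tcp_pos'],s['t'],s['contact_force'])
cv2.imwrite('pics/top9.png',bot.camera('top')[...,::-1]);cv2.imwrite('pics/side9.png',bot.camera('side')[...,::-1])
crop('pics/top9.png','pics/t9.png',360,150,520,290,4);crop('pics/side9.png','pics/s9.png',320,240,460,370,4)
```

```text
23.6160545936957 [ 552.61 -400.8    50.91] 32.8 [-0.23 -0.13 -1.66]
```

View pics/t9.png

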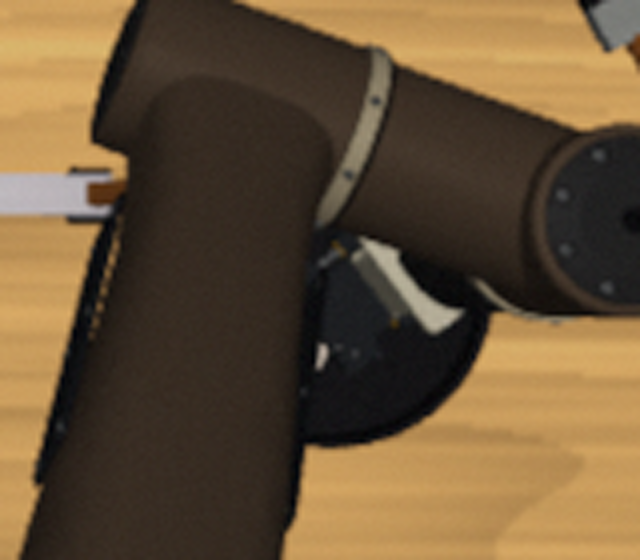

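View pics/s9.png

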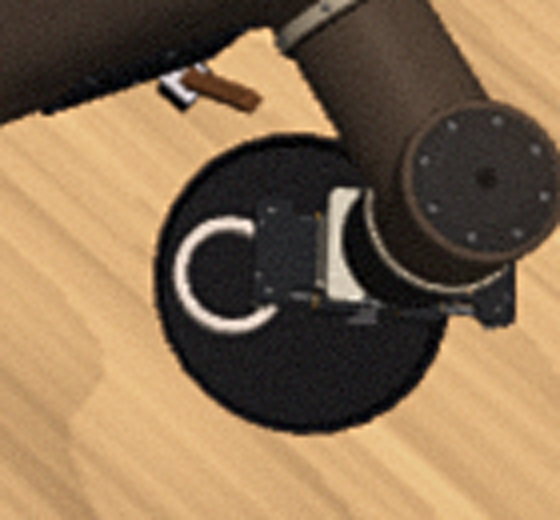

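The gripper is over the tray's free half; the body's end passes above the tape roll (about 75 mm against 31 mm). Lower until contact.

Run:
```python
from h import *
np.set_printoptions(precision=2,suppress=True)
x,y=552,-400.5
bot.line_to([x,y,12],velocity=70)
z=12
while z>6.5:
    z-=1; bot.line_to([x,y,z],velocity=25); s=bot.read_state(); print(z,s['contact_force'])
    if s['contact_force'][2]>2: break
bot.move_gripper(38); bot.pause(0.1)
bot.line_to([x,y,60],velocity=80); bot.line_to([x,y,220],velocity=250)
s=bot.read_state(); print(s['contact_force'],s['t'])
bot.move_ptp([450,-60,420],down(-53))
bot.pause(.2)
cv2.imwrite('pics/top10.png',bot.camera('top')[...,::-1]);cv2.imwrite('pics/side10.png',bot.camera('side')[...,::-1])
crop('pics/top10.png','pics/t10.png',360,150,520,290,4);crop('pics/side10.png','pics/s10.png',320,240,460,370,4)
print(bot.read_state()['t'])
```

```text
11 [-0.48 -0.44 -1.24]
10 [ 0.33 -0.16 -1.17]
9 [ 0.07 -0.05 -2.19]
8 [-2.5   1.83  5.88]
[-0.81 -0.97 -0.82] 36.8083
38.6167
```

View pics/top10.png

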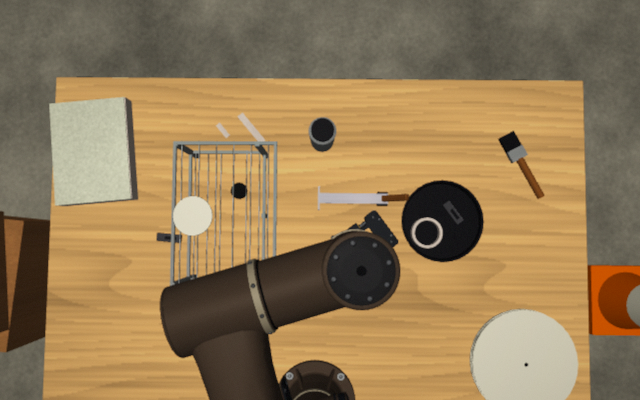

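View pics/side10.png

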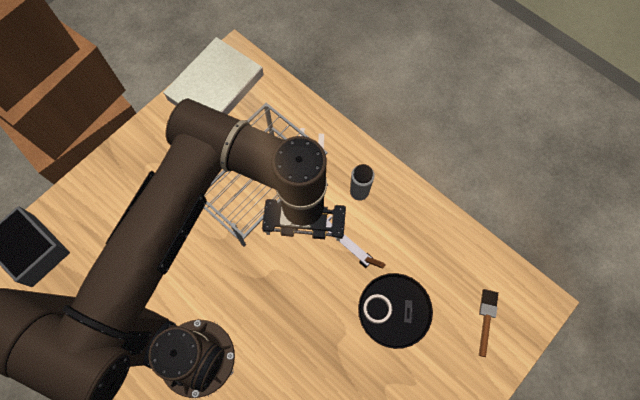

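View pics/t10.png

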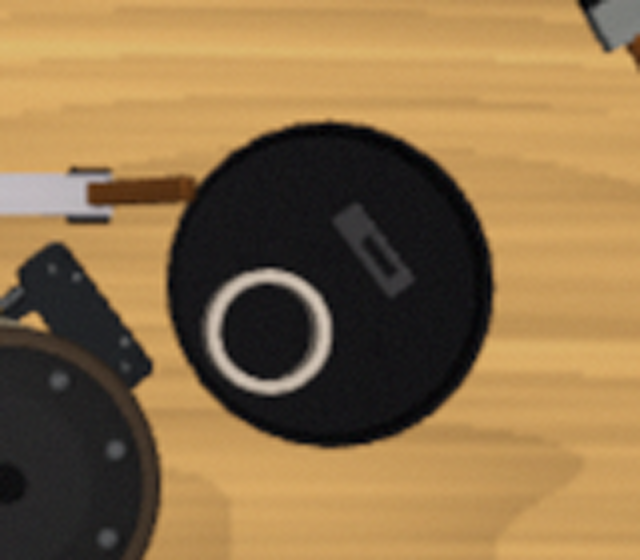

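View pics/s10.png

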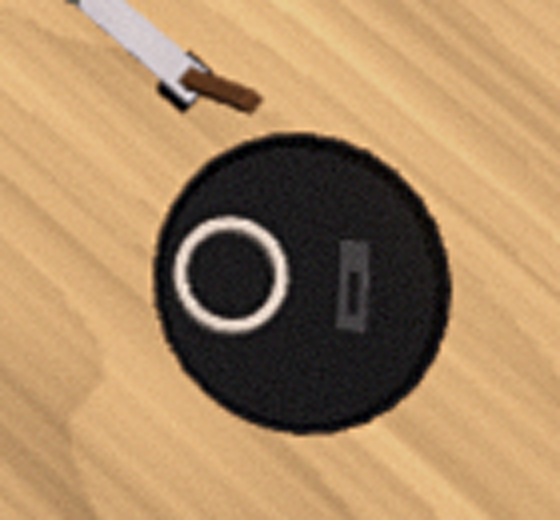

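Run:
```python
from h import *
np.set_printoptions(precision=1,suppress=True)
f=lambda x,y,x0,y0,k:(x0+(x+.5)/k-.5,y0+(y+.5)/k-.5)
b=f(372,250,360,150,4);print('bar',tri(*f(352,286,320,240,4),*b),np.linalg.norm(plane('top',*b,20)[:2]-[526.7,-367]))
crop('pics/top10.png','pics/t11.png',300,170,420,220,6)
A,B=cv2.imread('pics/top0.png').astype('float32'),cv2.imread('pics/top10.png').astype('float32')
for n,(x0,y0,x1,y1) in dict(puck=(224,176,254,206),dial=(166,190,218,242),tape=(408,214,446,252),tumbler=(304,112,340,156)).items():
    g=[cv2.cvtColor(I.astype('uint8'),6)[y0:y1,x0:x1].astype('float32') for I in(A,B)]; print(n,cv2.phaseCorrelate(*g),abs(g[0]-g[1]).mean())
```

```text
bar (array([ 552.7, -401.2,   15.3]), np.float64(0.0125761360716866)) 41.83395144493672
puck ((-0.06006274398163036, -0.034758992750141715), 0.9662788279851278) 17.855556
dial ((0.028357860764973708, -0.04229372590232572), 1.0015219600439398) 22.778847
tape ((-0.0023722120200027064, -0.04939329866986597), 0.9981192807853222) 9.15374
tumbler ((-0.007062072922845886, 0.5311589785672091), 0.9260397722691666) 15.573233
```

View pics/t11.png

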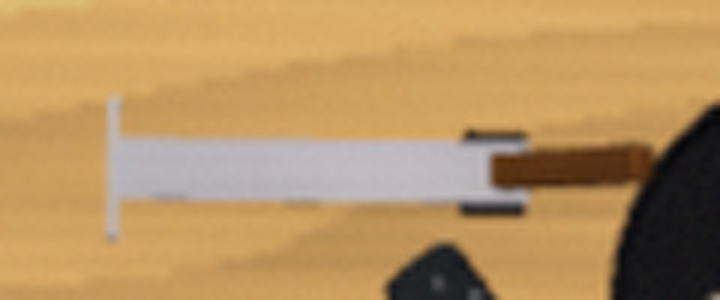

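```bash
python3 -c "
from plant import bot
s=bot.read_state();print(s['contact_force'],s['t']);print(bot.close_job())"
```

```text
[0.18686073 1.16772573 0.17455776] 38.6167
the job is handed in; nothing more can be done
None
```

The job is done and handed in at 38.6 s of the 67 s; no verdict was reported.

**What I did:** I hooked the rightmost bar with the rake's lip and dragged it out of the near bay, about 165 mm in front of the low shelf. I stood the rake on the bench at about x 590, and then gripped the bar and lowered it to contact on the tray floor before letting go.

**Last checks:**
- **Bar:** it lies in the free half of the tray, about 42 mm from the tray's centre. I measured its slotted top at z 15 mm, where about 20 was expected, which is within camera error. Its flatness was judged by eye only.
- **Rake:** it stands in front of the rack with its lip about 145 mm clear of the shelf edge. I judged the standing from the contact force when I set it down and from the pictures; I did not measure its tilt.
- **Bystanders:** in the top view the rubber foot, dial and tape roll shifted less than 0.1 px. The tumbler shifted 0.5 px, about 1.5 mm. The brightness-difference check I ran alongside gave large values. I put that down to how the check was computed, without confirming it; the pictures show nothing moved.
- **Robot:** it was clear of everything at the end, and the contact force read about 1 N, in line with the other no-contact readings.

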